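# Square the key-clamp carriage to the fence

## Task

Push at the corners of the heavy dark grey key-clamp carriage with the fingertips and walk it round on the bench until one of its two long bright faces looks squarely at the steel fence while still clear of it, then push it home so that this long face lies flush against the fence, with the fence behind its whole length. Do not let it touch the fence while it is still clearly crooked, never lift or tip it, keep off the clamps with the red wing knobs on top of it, and leave the padlock, the key tray and the oil bottle where they stand.

Things in the scene. Friction and masses are not known exactly. Their poses are not given: they have to be found in the camera images.
- carriage: The heavy block: dark grey casting of 0.75 to 1 kg, loose on the bench, taking roughly 5 to 12 N to slide. A box 100 mm (its x) by 130 mm (y) by 40 mm high; the two long faces (x = +50 and -50 mm) are bright ground metal, the ends dark grey. It looks the same after half a turn, and either long face may go to the fence. Origin: centre of its underside, on the bench (z = 0); z up.
- clamps: Two steel key clamps with red wing knobs fixed on top of the carriage, at y = +30 and -30 mm from its middle; they take up 36 mm in x and 94 mm in y, from 40 to 84 mm above the bench. Not to be touched. Origin: middle of the carriage's top face, 40 mm above the bench; axes as the carriage's.
- fence: Fixed straight steel fence, an angle bar standing 45 mm high and 300 mm long, its foot on the side away from the carriage. Origin: at bench level in the middle of the near face, the one the carriage goes against. Its x points through the fence away from the carriage, its y runs along the face (face from y = -150 to +150 mm), z up. The carriage starts on the -x side, and is flush when its centre is at x = -50 mm in this frame.
- padlock: Bystander: brass padlock standing upright, 22 x 46 x 70 mm high, loose. Origin: centre of its underside.
- key_tray: Bystander: blue open tray of keys, 90 x 60 x 25 mm high, loose. Origin: centre of its underside.
- oil_can: Bystander: yellow bottle with red cap, 48 mm across, 120 mm high, loose, behind the fence. Origin: centre of its underside.
There are look-alikes about, which are no part of the job. Of the things that look like the carriage, take the one that is farthest to the robot's right at the start.

How it is judged:
By the outcome, as a careful person would: the job done as asked, in the order asked, and still so for the second after the job is handed in, with the robot touching nothing.
It also fails if it takes over 72 s, if anything falls off the work surface, if the arm or the gripper's body presses on something with over 40 N, if the wrist force passes 120 N, or if a joint passes its speed limit or range.

## Robot

A 6-joint arm with a two-finger parallel gripper is mounted at the origin on the work surface. World frame = base frame: x ahead of the robot, y to its left, z up, the work surface at z = 0. Lengths are in m, angles in rad, forces in N, time in s.
With the tool pointing down it reaches from about 0.275 to 0.85 m from the base axis. Payload 5.2 kg.
Tool frame: the origin (TCP) lies midway between the tips of the shut fingers; the grasp point (between the pads) lies 19 mm behind it; z points along the fingers, y is the line along which they close (so a half turn about z gives the same grasp; the last joint's range is limited). The gripper opens to 85 mm and grips with 20 to 120 N. Pads are 22 mm wide; open, the fingers measure 114 mm over their backs; the gripper's body (76 mm by 85 mm) begins 54 mm behind the grasp point. The pads swing forward as they close: fully open they stand 13 mm farther back than shut.
Start: joints at [0.986, 0.259, 1.535, -0, 1.348, -0.203], TCP at [0.205, 0.51, 0.231] pointing down, gripper open.
Joint ranges: [-3.14, 3.14], [-0.91, 2.08], [0.19, 2.58], [-1.22, 4.36], [0.22, 2.71], [-3.12, 3.12]. Speed limits (rad/s): [2.57, 2.57, 3.14, 3.14, 3.14, 3.14].

## Interface

Orientations are given as a rotation vector (axis times angle).
In Python, from workcell import bot gives the robot as it stands.
- The arm moves only by the shell command python3 -m jog 'ROWS'. ROWS is JSON, a list of rows, each a list of 7 numbers: the shift along the tool's x, y, z scaled (see below), then the turn, a rotation vector about the tool's x, y, z scaled (see below), then the closure, from 0 (fully open) to 1 (shut). A call has 1 to 20 rows; each row is the pose to reach, as a shift and turn from the pose commanded when the call began, along the tool's axes at that moment, turning the shorter way round; what a row does not reach only later rows make up. The controller multiplies each number of a shift by 25 cm and each number of a turn by 180 degrees. A row lasts 1/10 s, in which the tool goes at most 50 mm and 8.59 degrees, less where a joint would pass 70% of its speed; a pose out of reach is approached as far as the arm can. A call with a number of a shift or a turn outside -1 to 1 is refused whole. A call with a gripper value outside its range is refused whole. The fingers move at their own pace and stop on an object; the grip force is fixed at half the most. Time passes only in rows, so rows that repeat a pose let the fingers close. It gives the time, the measured TCP pose, the force, the opening and the grip force at its end, in the units of the state.
- bot.get_obs(): the state, without advancing time (a new reading comes with each control period).
- bot.capture(name): name is "side" or "top"; returns the picture (420x560x3 uint8, blue, green, red); there is no depth.
- bot.get_calibration(name): a dict with "fx", "fy", "cx", "cy" (pixels), "k1" (the pictures are not rectified: a ray, as slopes to the right and down, at radius r is drawn at 1 + k1 r^2 times it, then the intrinsics apply), "position" and "attitude" of the camera in the world. Camera axes: x right, y up, looking along -z (the intrinsics and any distortion apply to the point x, -y, -z); pixel columns grow to the right and rows downward; lengths in m; the calibration is good to about 2 mm. A picture is of the moment at which its call begins. get_calibration takes no time and is no camera call.
- bot.sign_off(): hands the job in; it is judged then, once.
Trained networks look in the newest picture that a camera, given by its name, has taken for a name from the list of things; names that differ only in an ending like _2 or _b are one class to them, and where a whole thing is asked for, a point or a joint stands for the part that bears it (a point fixed in the world has none). Each returns a list of dicts, best first, with "score" (0 to 1); they miss things now and then, are a little off and sometimes report something else, mostly with a low value. They report only what shows in the picture. A call takes as long as a camera call. They do not tell look-alikes from the thing itself.
- bot.boxes_of(target, camera): "rect" ([left, top, right, bottom] in pixels, round what is visible of it).
- bot.outline_of(target, camera): "mask" (420x560 bool, what is visible of it) and "rect" ([left, top, right, bottom] in pixels, round what is visible of it).
The state is a dict: "t": time; "joint_positions": joint angles; "dq": joint speeds; "joint_torque": joint torques, N m; "ee_pos": TCP position; "eef_rot": TCP orientation; "ft_force": force on the tool from outside, world axes, zero at the start; "torque": the same for the moment, N m; "gripper_width": finger opening in m; "finger_force": force on a finger pad.
Only numpy, scipy, OpenCV 4.12 (cv2) and the standard library are available. Lean on these libraries where they do the work, as an engineer would, in place of code of your own. Each camera call takes 0.05 s, during which the arm holds its last target. There are 200 camera calls.

## Working session

There is one attempt and no reset: what is moved stays moved. The work goes in short steps, Python scripts to look and compute and a shell command to move; the robot and the scene stay as the last step left them, time stands still between calls to the robot, and variables do not carry over. Pictures are saved under pics/ and viewed, at most 11 in all, crops included, and the job is handed in when it is done.

```bash
mkdir -p pics; ls
python3 - <<'E'
from workcell import bot
import cv2,numpy as np
for n in("top","side"):
    im=bot.capture(n); cv2.imwrite(f"pics/{n}0.png",im)
    c=bot.get_calibration(n); print(n,c)
    for t in("carriage","fence","padlock","key_tray","oil_can"):
        print(t,[(np.round(d["rect"]).tolist(),round(d["score"],2)) for d in bot.boxes_of(t,n)])
o=bot.get_obs();print(o)
E
```

```text
pics
top {'fx': 431.68224723274096, 'fy': 431.68224723274096, 'cx': 285.81273150515466, 'cy': 207.80916174888404, 'k1': -0.06777638176532721, 'position': array([0.46041747, 0.04365772, 0.93498791]), 'attitude': array([ 0.14371453, -0.09812628, -1.583648  ])}
carriage [([205.0, 296.0, 264.0, 364.0], 0.91), ([135.0, 136.0, 197.0, 183.0], 0.89), ([119.0, 254.0, 181.0, 324.0], 0.82), ([269.0, 207.0, 332.0, 276.0], 0.74), ([230.0, 112.0, 253.0, 145.0], 0.73), ([190.0, 222.0, 212.0, 242.0], 0.19)]
fence [([218.0, 136.0, 356.0, 190.0], 0.91)]
padlock [([190.0, 223.0, 211.0, 242.0], 0.77), ([219.0, 134.0, 355.0, 188.0], 0.57)]
key_tray [([374.0, 148.0, 414.0, 197.0], 0.91)]
oil_can [([228.0, 113.0, 252.0, 145.0], 0.83)]
side {'fx': 406.94773456867847, 'fy': 406.94773456867847, 'cx': 280.47521773702977, 'cy': 211.91981214871862, 'k1': -0.02250689243610992, 'position': array([ 0.27447113, -0.54410523,  0.67111609]), 'attitude': array([ 0.82281199, -0.19241217, -0.46607548])}
carriage [([134.0, 205.0, 200.0, 253.0], 0.77), ([250.0, 125.0, 301.0, 171.0], 0.75), ([222.0, 210.0, 296.0, 272.0], 0.6
[... 210 characters left out ...]
.0, 185.0], 0.87)]
{'t': 0.6, 'joint_positions': array([ 9.86164019e-01,  2.58567804e-01,  1.53498192e+00, -4.38688679e-05,
        1.34801935e+00, -2.02782948e-01]), 'dq': array([-0.0002944 ,  0.00025764,  0.00177561,  0.00077856,  0.00032178,
        0.00071347]), 'joint_torque': array([-6.55416425e-04, -4.45662153e+01, -2.90773022e+01, -3.20658082e-04,
        1.09794255e-03, -7.75325873e-06]), 'ee_pos': array([0.20493634, 0.51039686, 0.23133436]), 'eef_rot': array([5.96145991e-01, 3.08446256e+00, 8.42147835e-06]), 'ft_force': array([-0.01592721,  0.52423965,  0.53180326]), 'torque': array([-0.01243892, -0.01262261, -0.00202397]), 'finger_force': 0.0, 'gripper_width': 0.08553019651577995}
```

View pics/top0.png

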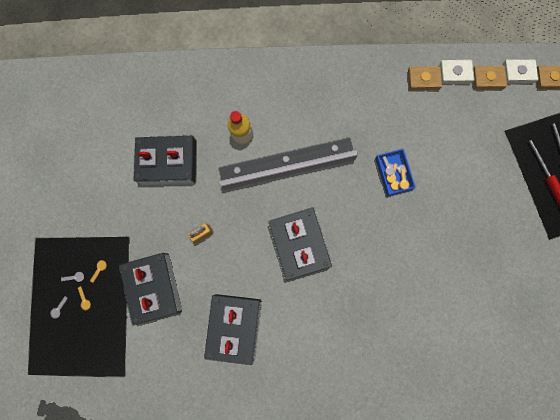

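View pics/side0.png

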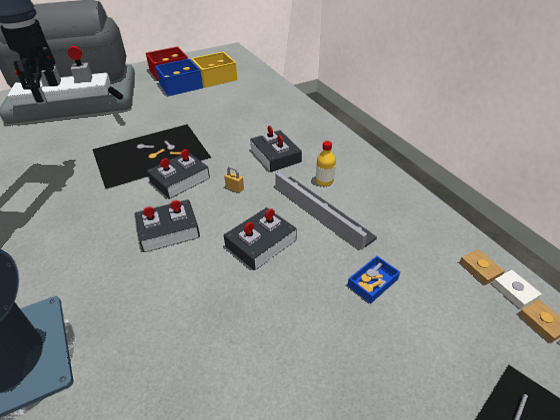

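```bash
cat > h.py <<'E'
from workcell import bot
import cv2,numpy as np
from scipy.spatial.transform import Rotation as R
from scipy.optimize import minimize
C={n:bot.get_calibration(n) for n in("top","side")}
def proj(P,n):
    c=C[n];q=(np.atleast_2d(P)-c["position"])@R.from_rotvec(c["attitude"]).as_matrix()
    s=np.c_[q[:,0],-q[:,1]]/-q[:,2:];s=s*(1+c["k1"]*(s**2).sum(1,keepdims=True))
    return s*[c["fx"],c["fy"]]+[c["cx"],c["cy"]]
def unproj(u,z,n):
    c=C[n];d=(np.atleast_2d(u)-[c["cx"],c["cy"]])/[c["fx"],c["fy"]];s=d.copy()
    for _ in range(8): s=d/(1+c["k1"]*(s**2).sum(1,keepdims=True))
    r=np.c_[s[:,0],-s[:,1],-np.ones(len(s))]@R.from_rotvec(c["attitude"]).as_matrix().T
    return c["position"]+r*((z-c["position"][2])/r[:,2])[:,None]
def box(a,b,z0,z1): return np.array([[x,y,z] for x in(-a,a) for y in(-b,b) for z in(z0,z1)])
def place(P,p): return np.c_[P[:,:2]@np.array([[np.cos(p[2]),np.sin(p[2])],[-np.sin(p[2]),np.cos(p[2])]])+p[:2],P[:,2]]
S=4
def sil(p,n):
    m=np.zeros((420*S,560*S),np.uint8)
    pc=lambda P:cv2.fillConvexPoly(m,cv2.convexHull(np.round(proj(place(P,p),n)*S).astype(np.int32)),1)
    pc(box(.05,.065,0,.04))
    return m
def masks(guess,ns=("top","side")):
    out={}
    for n in ns:
        bot.capture(n)
        u=proj([[guess[0],guess[1],.03]],n)[0]
        best=min(bot.outline_of("carriage",n),key=lambda d:np.hypot(*(np.mean(np.reshape(d["rect"],(2,2)),0)-u)))
        out[n]=best["mask"]
    return out
def fit(guess,ms):
    # knobs that stick out of the box's silhouette: ignore pixels above via per-view "don't care" = knob hull
    def cost(p):
        c=0
        for n,m in ms.items():
            s=cv2.resize(sil(p,n).astype(np.float32),(560,420),interpolation=cv2.INTER_AREA)
            k=np.zeros((420,560),np.uint8)
            cv2.fillConvexPoly(k,cv2.convexHull(np.round(proj(place(box(.018,.047,.04,.084),p),n)).astype(np.int32)),1)
            c+=(np.abs(s-m)*(k==0)).sum()
        return c
    g=np.array(guess,float)
    r=min((minimize(cost,g+[0,0,d],method="Nelder-Mead",options=dict(initial_simplex=np.array([g+[0,0,d]]*4)+np.vstack([np.zeros(3),np.diag([.008,.008,.12])]),xatol=2e-4,fatol=.3)) for d in(-.1,.1)),key=lambda r:r.fun)
    return r.x,r.fun
E
python3 - <<'E'
from h import *
g=unproj([[300,243]],.04,"top")[0];print(g)
ms=masks(g)
for n in ms: print(n,ms[n].sum())
# long axis image top: (288,215)->(313,272)
a=unproj([[295,229],[304,257]],.084,"top");d=a[0]-a[1];yaw=np.arctan2(-d[0],d[1]);print(yaw)
for k in(ms,{"top":ms["top"]},{"side":ms["side"]}): print(fit([g[0],g[1],yaw],k))
for n in("top","side"):
    im=bot.capture(n);
    x0,y0,x1,y1=(210,110,370,290) if n=="top" else(215,160,385,280)
    cv2.imwrite(f"pics/c_{n}.png",cv2.resize(im[y0:y1,x0:x1],None,fx=3.3 if n=="top" else 4.5,fy=3.3 if n=="top" else 4.5,interpolation=cv2.INTER_CUBIC))
E
```

```text
[0.52495071 0.04029257 0.04      ]
top 3044
side 1427
-1.2783392638317002
(array([ 0.52464866,  0.04097782, -1.28068681]), np.float64(3237.8125))
(array([ 0.52444886,  0.04118126, -1.28554977]), np.float64(63.0625))
(array([ 0.73286856,  0.34620608, -4.23915605]), np.float64(427.125))
```

View pics/c_top.png

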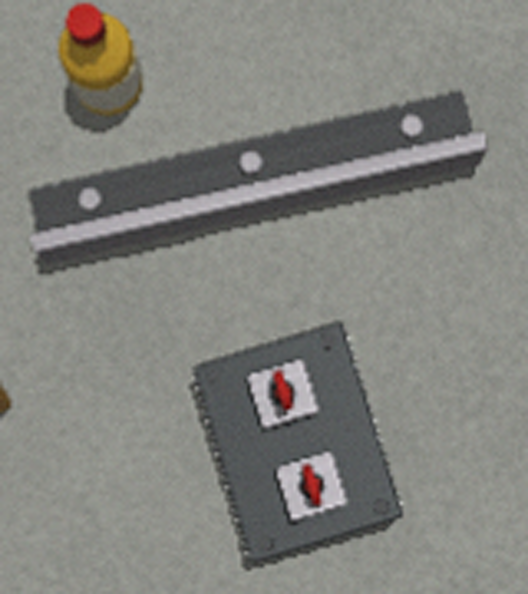

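View pics/c_side.png

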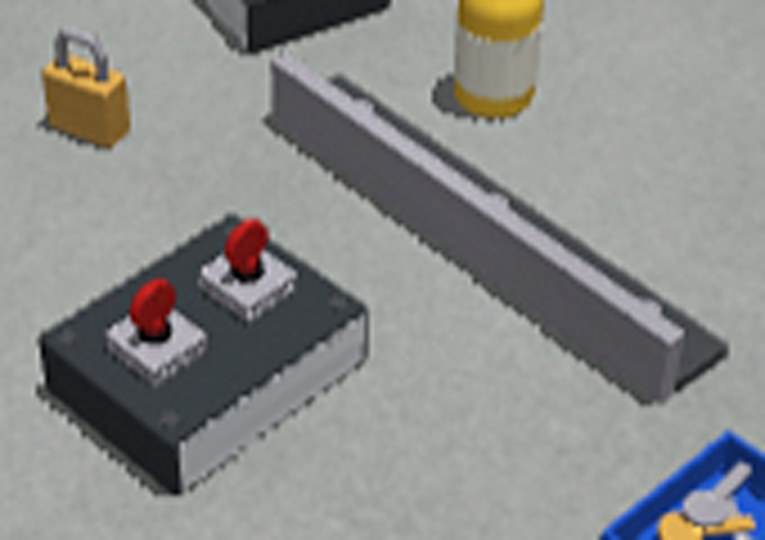

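Top crop: the target carriage stands with its long axis roughly towards the fence. The fence's foot line runs from about (223,192) to (353,164) in the full top picture. In the side view the same edge runs from (274,187) to (360,249).

Run:
```python
from h import *
T=np.array([[42,272],[473,177]])/3.3+[210,110]; Sd=np.array([[265,122],[655,403]])/4.5+[215,160]
T2=np.array([[34,250],[487,150]])/3.3+[210,110]
S2=np.array([[272,62],[680,345]])/4.5+[215,160]
for u,z,n in((T,0,"top"),(Sd,0,"side"),(T2,.045,"top"),(S2,.045,"side")):
    P=unproj(u,z,n)[:,:2];d=P[0]-P[1];print(n,z,P.round(4).tolist(),"mid",P.mean(0).round(4),"len",np.hypot(*d).round(4),"yaw",np.arctan2(-d[0],d[1]).round(4))
# side fit of carriage using the right mask
bot.capture("side")
u=proj([[.5245,.041,.03]],"side")[0];print(u)
L=bot.outline_of("carriage","side");print([(np.round(d["rect"]).tolist(),round(d["score"],2),int(d["mask"].sum())) for d in L])
m=min(L,key=lambda d:np.hypot(*(np.mean(np.reshape(d["rect"],(2,2)),0)-u)))
print(fit([.5245,.041,-1.2855],{"side":m["mask"]}))
for t in("padlock","key_tray"):
    d=bot.boxes_of(t,"top")
    r=d[0]["rect"]
    print(t,unproj([[r[0],r[1]],[r[2],r[3]],[(r[0]+r[2])/2,(r[1]+r[3])/2]],.02,"top")[:,:2].round(3).tolist())
print(R.from_rotvec(bot.get_obs()["eef_rot"]).as_matrix().round(3))
```

```text
top 0 [[0.6426, 0.2093], [0.702, -0.0817]] mid [0.6723 0.0638] len 0.297 yaw 0.2013
side 0 [[0.6471, 0.2113], [0.7137, -0.0801]] mid [0.6804 0.0656] len 0.2989 yaw 0.2246
top 0.045 [[0.6483, 0.2066], [0.7081, -0.0854]] mid [0.6782 0.0606] len 0.2981 yaw 0.2018
side 0.045 [[0.6508, 0.2074], [0.717, -0.0865]] mid [0.6839 0.0605] len 0.3012 yaw 0.2217
[259.73682722 235.32950294]
[([135.0, 202.0, 198.0, 250.0], 0.89, 2402), ([147.0, 151.0, 212.0, 197.0], 0.87, 1797), ([222.0, 210.0, 298.0, 271.0], 0.73, 2694), ([251.0, 128.0, 303.0, 172.0], 0.59, 1386)]
(array([ 0.52860567,  0.04621966, -1.27670224]), np.float64(72.0625))
padlock [[0.579, 0.276], [0.535, 0.229], [0.557, 0.252]]
key_tray [[0.731, -0.126], [0.617, -0.214], [0.673, -0.17]]
[[-0.928  0.373 -0.   ]
 [ 0.373  0.928 -0.   ]
 [-0.    -0.    -1.   ]]
```

```bash
python3 -m jog '[[-0.752,-0.472,0,0,0,-0.189,1],[-0.752,-0.472,0,0,0,-0.189,1],[-0.752,-0.472,0,0,0,-0.189,1],[-0.752,-0.472,0,0,0,-0.189,1],[-0.752,-0.472,0,0,0,-0.189,1],[-0.752,-0.472,0,0,0,-0.189,1]]' && python3 -m jog '[[-0.36,-0.812,0,0,0,0,1],[-0.36,-0.812,0,0,0,0,1],[-0.36,-0.812,0,0,0,0,1],[-0.36,-0.812,0,0,0,0,1],[-0.36,-0.812,0,0,0,0,1],[-0.36,-0.812,0,0,0,0,1]]' && python3 -m jog '[[-0.36,-0.812,0,0,0,0,1],[-0.36,-0.812,0,0,0,0,1],[-0.36,-0.812,0,0,0,0,1],[-0.36,-0.812,0,0,0,0,1],[-0.36,-0.812,0,0,0,0,1],[-0.36,-0.812,0,0,0,0,1]]'
cat >> h.py <<'E'
F0=np.array([.679,.0625]);FY=.212
Rf=np.array([[np.cos(FY),np.sin(FY)],[-np.sin(FY),np.cos(FY)]])
def toF(p): return Rf@(np.array(p)[:2]-F0)
def tcp():
    o=bot.get_obs();X=R.from_rotvec(o["eef_rot"]).as_matrix()
    print("t",round(o["t"],2),"TCP F",toF(o["ee_pos"]).round(4),"z",o["ee_pos"][2].round(4),"toolyaw-FY deg",np.degrees(np.arctan2(X[1,0],X[0,0])-FY).round(1),"force",o["ft_force"].round(1),"q",o["joint_positions"].round(2))
E
python3 -c "
from h import *
tcp()"
```

```text
t: 1.7
ee_pos: [0.3384, 0.3272, 0.2315]
eef_rot: [-0.326, 3.123, -0.003]
ft_force: [0.9, -0.7, -0.5]
gripper_width: -0.0
finger_force: 0.0
t: 2.3
ee_pos: [0.4679, 0.1494, 0.2312]
eef_rot: [-0.325, 3.124, -0.001]
ft_force: [0.2, 0.9, 0.5]
gripper_width: -0.0001
finger_force: 0.0
t: 2.9
ee_pos: [0.5981, -0.0293, 0.2305]
eef_rot: [0.328, -3.124, -0.0]
ft_force: [0.4, 0.2, -0.5]
gripper_width: 0.0
finger_force: 0.0
t 2.9 TCP F [-0.0984 -0.0727] z 0.2305 toolyaw-FY deg -180.2 force [ 0.4  0.2 -0.5] q [-0.24  0.35  1.41  0.    1.38 -2.02]
```

```bash
python3 -m jog '[[0,0,0.85,0,0,0,1],[0,0,0.85,0,0,0,1],[0,0,0.85,0,0,0,1],[0,0,0.85,0,0,0,1],[0,0,0.85,0,0,0,1],[0,0,0.85,0,0,0,1],[0,0.04,0.85,0,0,0,1],[0,0.07,0.85,0,0,0,1],[0,0.09,0.85,0,0,0,1],[0,0.11,0.85,0,0,0,1]]' | grep -A4 force
python3 - <<'E'
from h import *
tcp()
ms=masks([.525,.041]);print(fit([.5245,.041,-1.2855],{"top":ms["top"]}))
def arc(off,th):
    for t in th:
        t=np.radians(t);c,s=np.cos(t),np.sin(t);d=np.array([[c-1,-s],[s,c-1]])@off;print(np.degrees(t).round(),"sx",(-d[0]/.25).round(3),"sy",(d[1]/.25).round(3),"turn",round(-t/np.pi,3))
arc(np.array([.093,-.058]),[4,8,12,16,20,24,28,32,36,40,45])
E
```

```text
ft_force: [3.3, -5.5, 3.3]
gripper_width: 0.0003
finger_force: 3.0
t 3.9 TCP F [-0.0973 -0.0447] z 0.0213 toolyaw-FY deg -179.9 force [ 3.3 -5.5  3.3] q [-0.19  0.54  1.67 -0.    0.92 -1.97]
(array([ 0.53244082,  0.0437938 , -1.29388196]), np.float64(1529.625))
4.0 sx -0.015 sy 0.027 turn -0.022
8.0 sx -0.029 sy 0.054 turn -0.044
12.0 sx -0.04 sy 0.082 turn -0.067
16.0 sx -0.05 sy 0.112 turn -0.089
20.0 sx -0.057 sy 0.141 turn -0.111
24.0 sx -0.062 sy 0.171 turn -0.133
28.0 sx -0.065 sy 0.202 turn -0.156
32.0 sx -0.066 sy 0.232 turn -0.178
36.0 sx -0.065 sy 0.263 turn -0.2
40.0 sx -0.062 sy 0.293 turn -0.222
45.0 sx -0.055 sy 0.331 turn -0.25
```

```bash
python3 -m jog '[[-0.015,0.03,0,0,0,-0.022,1],[-0.029,0.056,0,0,0,-0.044,1],[-0.04,0.084,0,0,0,-0.067,1],[-0.05,0.114,0,0,0,-0.089,1],[-0.057,0.143,0,0,0,-0.111,1],[-0.062,0.173,0,0,0,-0.133,1],[-0.065,0.204,0,0,0,-0.156,1],[-0.066,0.234,0,0,0,-0.178,1],[-0.065,0.265,0,0,0,-0.2,1],[-0.062,0.295,0,0,0,-0.222,1]]'
python3 - <<'E'
from h import *
tcp()
for n in("top","side"):cv2.imwrite(f"pics/a_{n}.png",bot.capture(n))
a=cv2.imread("pics/a_top.png")[100:380,110:430];b=cv2.imread("pics/a_side.png")[100:380,130:450]
cv2.imwrite("pics/a.png",np.hstack([a,b]))
E
```

```text
t: 5.1
ee_pos: [0.5924, 0.0734, 0.0197]
eef_rot: [-1.382, 2.818, -0.004]
ft_force: [3.3, -2.5, 3.6]
gripper_width: -0.0002
finger_force: 2.6
t 5.1 TCP F [-0.0824  0.0289] z 0.0197 toolyaw-FY deg -139.9 force [ 3.3 -2.5  3.6] q [-0.06  0.55  1.66 -0.    0.93 -2.55]
```

View pics/a.png

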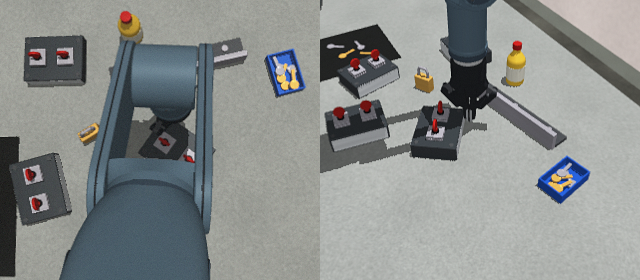

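```bash
python3 -m jog '[[0,-0.08,0,0,0,0,1],[0,-0.08,-0.2,0,0,0,1],[0,-0.08,-0.4,0,0,0,1],[0,-0.08,-0.6,0,0,0,1],[0,-0.08,-0.64,0,0,0,1],[0.44,0.57,-0.64,0,0,0,1],[0.44,0.57,-0.64,0,0,0,1],[0.44,0.57,-0.64,0,0,0,1],[0.44,0.57,-0.64,0,0,0,1],[0.44,0.57,-0.64,0,0,0,1],[0.44,0.57,-0.64,0,0,0,1]]' >/dev/null
cat >> h.py <<'E'
def look(g,ns=("top","side")):
    "pose in F guess -> fitted pose in F per camera, fence as each camera sees it"
    B={"top":([.6753,.0622],.2015),"side":([.682,.063],.223)}
    for n in ns:
        f0,fy=B[n];Q=np.array([[np.cos(fy),-np.sin(fy)],[np.sin(fy),np.cos(fy)]])
        w=np.r_[Q@g[:2]+f0,g[2]+fy]
        p,c=fit(w,masks(w,[n]))
        print(n,"carriage in F",(Q.T@(p[:2]-f0)).round(4),"yaw deg",np.degrees(p[2]-fy).round(1),"cost",c)
E
python3 - <<'E'
from h import *
tcp()
look([-.163,.035,-.83])
cv2.imwrite("pics/b.png",np.hstack([bot.capture(n)[100:380,130:450] for n in("top","side")]))
E
```

```text
t 6.3 TCP F [-0.2611  0.069 ] z 0.1784 toolyaw-FY deg -140.1 force [ 0.6 -0.2 -0.6] q [-0.09  0.06  1.91  0.    1.17 -2.57]
top carriage in F [-0.1616  0.0396] yaw deg -47.7 cost 284.6875
side carriage in F [-0.1622  0.0485] yaw deg -47.9 cost 93.5625
```

View pics/b.png

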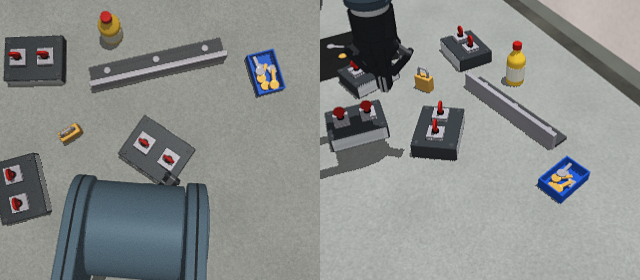

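```bash
python3 -m jog '[[-0.04,0,0.2,0,0,0,1],[-0.04,0,0.4,0,0,0,1],[-0.04,0,0.6,0,0,0,1],[-0.04,0,0.634,0,0,0,1],[-0.04,-0.03,0.634,0,0,0,1],[-0.04,-0.05,0.634,0,0,0,1],[-0.04,-0.07,0.634,0,0,0,1],[-0.04,-0.08,0.634,0,0,0,1],[-0.04,-0.085,0.634,0,0,0,1]]'
python3 - <<'E'
from h import *
tcp()
look([-.162,.043,-.834],["side"])
for t in range(4,53,4):
    a=np.radians(t);c,s=np.cos(a)-1,np.sin(a);print(t,-np.array([s*-.064+c*-.086,c*-.064+s*.086]).round(4)/.25,round(-t/180,3))
E
```

```text
t: 7.5
ee_pos: [0.4336, 0.0699, 0.0216]
eef_rot: [-1.379, 2.822, 0.001]
ft_force: [-4.7, 3.5, 4.2]
gripper_width: 0.0003
finger_force: 2.9
t 7.5 TCP F [-0.2384  0.0588] z 0.0216 toolyaw-FY deg -140.1 force [-4.7  3.5  4.2] q [-0.1   0.33  2.05  0.    0.76 -2.58]
side carriage in F [-0.1616  0.0475] yaw deg -47.2 cost 298.0
4 [ 0.0172 -0.0248] -0.022
8 [ 0.0324 -0.0504] -0.044
12 [ 0.0456 -0.0772] -0.067
16 [ 0.0572 -0.1048] -0.089
20 [ 0.0668 -0.1332] -0.111
24 [ 0.0744 -0.162 ] -0.133
28 [ 0.08   -0.1916] -0.156
32 [ 0.0832 -0.2212] -0.178
36 [ 0.0848 -0.2512] -0.2
40 [ 0.084  -0.2812] -0.222
44 [ 0.0812 -0.3108] -0.244
48 [ 0.0764 -0.3404] -0.267
52 [ 0.0696 -0.3696] -0.289
```

```bash
python3 -m jog '[[0.017,-0.025,0,0,0,-0.022,1],[0.032,-0.05,0,0,0,-0.044,1],[0.046,-0.077,0,0,0,-0.067,1],[0.057,-0.105,0,0,0,-0.089,1],[0.067,-0.133,0,0,0,-0.089,1],[0.074,-0.162,0,0,0,-0.089,1],[0.08,-0.192,0,0,0,-0.089,1],[0.083,-0.221,0,0,0,-0.089,1],[0.085,-0.251,0,0,0,-0.089,1],[0.084,-0.281,0,0,0,-0.089,1]]'
python3 - <<'E'
from h import *
tcp()
look([-.137,.033,-.13],["side"])
E
```

```text
t: 8.6
ee_pos: [0.4758, 0.0096, 0.0206]
eef_rot: [1.759, -2.602, -0.001]
ft_force: [-4.7, 1.6, 3.3]
gripper_width: 0.0001
finger_force: 2.4
t 8.6 TCP F [-0.2097 -0.009 ] z 0.0206 toolyaw-FY deg -124.0 force [-4.7  1.6  3.3] q [-0.21  0.39  1.96 -0.    0.79 -2.97]
side carriage in F [-0.1422  0.0266] yaw deg -8.7 cost 775.625
```

```bash
python3 -m jog '[[0.055,0.083,0,0,0,0,1],[0.11,0.166,0,0,0,0,1],[0.05,0.21,0,0,0,0.04,0.5],[-0.017,0.253,0,0,0,0.08,0.5],[-0.017,0.253,0,0,0,0.12,0.5],[-0.017,0.253,0,0,0,0.16,0.5],[-0.017,0.253,0,0,0,0.2,0.5],[-0.017,0.253,0,0,0,0.24,0.5],[-0.017,0.253,0,0,0,0.28,0.5],[-0.017,0.253,0,0,0,0.311,0.5],[-0.017,0.253,0,0,0,0.311,0.5]]'
python3 - <<'E'
from h import *
tcp()
look([-.14,.028,-.15])
cv2.imwrite("pics/d.png",np.hstack([bot.capture(n)[100:380,130:450] for n in("top","side")]))
E
```

```text
t: 9.8
ee_pos: [0.4204, 0.0371, 0.0208]
eef_rot: [-0.33, 3.121, -0.002]
ft_force: [0.1, 0.4, 0.1]
gripper_width: 0.0428
finger_force: 0.0
t 9.8 TCP F [-0.2582  0.0296] z 0.0208 toolyaw-FY deg -180.1 force [0.1 0.4 0.1] q [-0.18  0.31  2.09 -0.    0.74 -1.96]
top carriage in F [-0.1378  0.0175] yaw deg -6.3 cost 83.875
side carriage in F [-0.1393  0.0239] yaw deg -7.7 cost 61.75
```

View pics/d.png

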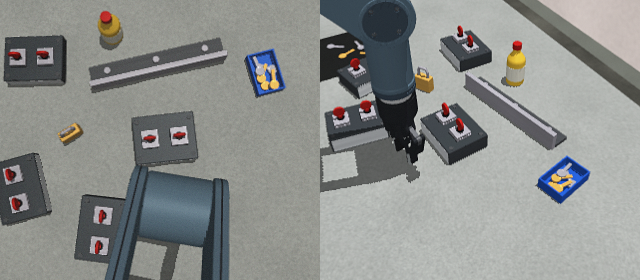

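```bash
python3 -m jog '[[-0.08,-0.035,0.02,0,0,0,0.5],[-0.16,-0.035,0.02,0,0,0,0.5],[-0.18,-0.035,0.02,0,0,0,0.5],[-0.2,-0.035,0.02,0,0,0,0.5],[-0.22,-0.035,0.02,0,0,0,0.5],[-0.24,-0.035,0.02,0,0,0,0.5],[-0.26,-0.035,0.02,0,0,0,0.5],[-0.28,-0.035,0.02,0,0,0,0.5],[-0.3,-0.035,0.02,0,0,0,0.5],[-0.32,-0.035,0.02,0,0,0,0.5],[-0.32,-0.035,0.02,0,0,0,0.5]]'
python3 - <<'E'
from h import *
tcp()
look([-.12,.021,-.0],["side"])
cv2.imwrite("pics/e.png",np.hstack([bot.capture(n)[100:380,130:450] for n in("top","side")]))
E
```

```text
t: 11.2
ee_pos: [0.4977, 0.0456, 0.015]
eef_rot: [0.332, -3.121, -0.0]
ft_force: [-4.1, -2.3, 2.4]
gripper_width: 0.0429
finger_force: 1.8
t 11.2 TCP F [-0.1808  0.0216] z 0.015 toolyaw-FY deg -180.0 force [-4.1 -2.3  2.4] q [-0.13  0.43  1.91 -0.    0.81 -1.91]
side carriage in F [-0.1194  0.0308] yaw deg -1.2 cost 762.5
```

View pics/e.png

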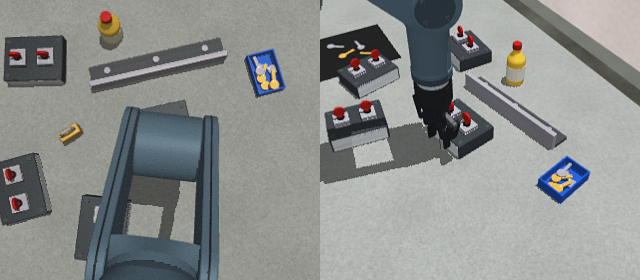

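```bash
python3 -m jog '[[0.1,0,0,0,0,0,0.5],[0.25,0,0,0,0,0,0.5],[0.32,0,0,0,0,0,0.5],[0.32,0,0,0,0,0,0.5]]'>/dev/null
python3 - <<'E'
from h import *
tcp()
look([-.12,.021,-.0])
a=bot.capture("top")[130:300,200:380];b=bot.capture("side")[160:290,220:400]
cv2.imwrite("pics/f.png",np.hstack([cv2.resize(a,(400,378),interpolation=2),cv2.resize(b,(400,378),interpolation=2)]))
E
```

```text
t 11.8 TCP F [-0.2616  0.0222] z 0.0153 toolyaw-FY deg -180.0 force [ 0.3 -0.1 -0.4] q [-0.2   0.32  2.1   0.    0.72 -1.98]
top carriage in F [-0.1184  0.0222] yaw deg -0.3 cost 124.4375
side carriage in F [-0.1191  0.0294] yaw deg -1.6 cost 81.25
```

View pics/f.png

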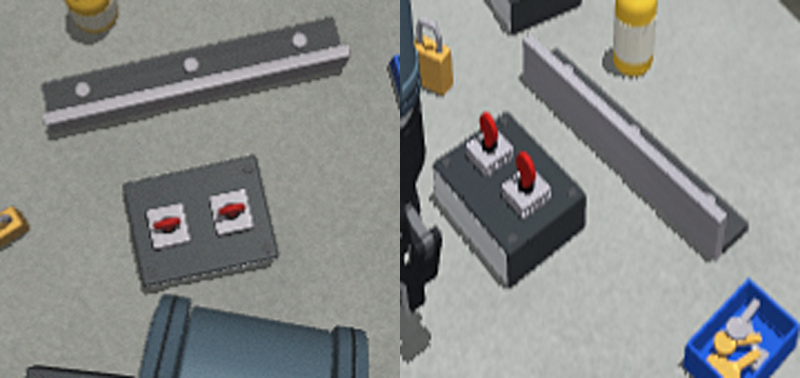

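```bash
python3 -m jog '[[-0.15,0.01,0,0,0,0,0.5],[-0.28,0.01,0,0,0,0,0.5],[-0.31,0.01,0,0,0,0,0.5],[-0.33,0.01,0,0,0,0,0.5],[-0.35,0.01,0,0,0,0,0.5],[-0.37,0.01,0,0,0,0,0.5],[-0.39,0.01,0,0,0,0,0.5],[-0.41,0.01,0,0,0,0,0.5],[-0.43,0.01,0,0,0,0,0.5],[-0.45,0.01,0,0,0,0,0.5],[-0.47,0.01,0,0,0,0,0.5],[-0.49,0.01,0,0,0,0,0.5],[-0.51,0.01,0,0,0,0,0.5],[-0.53,0.01,0,0,0,0,0.5],[-0.55,0.01,0,0,0,0,0.5],[-0.56,0.01,0,0,0,0,0.5],[-0.57,0.01,0,0,0,0,0.5]]'
python3 - <<'E'
from h import *
tcp()
look([-.057,.025,0],["side"])
E
```

```text
t: 13.8
ee_pos: [0.5556, 0.0612, 0.0144]
eef_rot: [0.332, -3.116, -0.001]
ft_force: [-7.1, -1.2, 6.1]
gripper_width: 0.0426
finger_force: 4.1
t 13.8 TCP F [-0.1209  0.0247] z 0.0144 toolyaw-FY deg -180.0 force [-7.1 -1.2  6.1] q [-0.09  0.51  1.75 -0.    0.88 -1.87]
side carriage in F [-0.0596  0.0313] yaw deg -1.3 cost 698.125
```

```bash
python3 -m jog '[[-0.005,0,0,0,0,0,0.5],[-0.01,0,0,0,0,0,0.5],[-0.015,0,0,0,0,0,0.5],[-0.02,0,0,0,0,0,0.5]]'; python3 -m jog '[[-0.005,0,0,0,0,0,0.5],[-0.01,0,0,0,0,0,0.5]]';python3 -c "
from h import *
tcp()"
```

```text
t: 14.3
ee_pos: [0.5604, 0.0623, 0.0144]
eef_rot: [0.332, -3.117, -0.001]
ft_force: [-6.8, -2.4, 4.9]
gripper_width: 0.043
finger_force: 3.8
t: 14.5
ee_pos: [0.5628, 0.0628, 0.0144]
eef_rot: [0.332, -3.117, -0.001]
ft_force: [-8.4, -1.6, 3.4]
gripper_width: 0.0425
finger_force: 3.8
t 14.5 TCP F [-0.1135  0.0247] z 0.0144 toolyaw-FY deg -180.0 force [-8.4 -1.6  3.4] q [-0.09  0.52  1.73 -0.    0.89 -1.87]
```

```bash
for i in 1 ; do python3 -m jog '[[-0.005,0,0,0,0,0,0.5],[-0.01,0,0,0,0,0,0.5]]'|grep -E 'pos|ft'; python3 -m jog '[[-0.005,0,0,0,0,0,0.5],[-0.005,0,0,0,0,0,0.5]]'|grep -E 'pos|ft'; done
```

```text
ee_pos: [0.5653, 0.0633, 0.0144]
ft_force: [-7.2, -0.8, 3.8]
ee_pos: [0.5667, 0.0636, 0.0144]
ft_force: [-7.9, -0.2, 4.6]
```

```bash
python3 -m jog '[[-0.005,0,0,0,0,0,0.5],[-0.005,0,0,0,0,0,0.5]]'|grep -E 'pos|ft'; python3 -m jog '[[-0.005,0,0,0,0,0,0.5],[-0.005,0,0,0,0,0,0.5]]'|grep -E 'pos|ft'; python3 -c "
from h import *
tcp()
look([-.05,.025,0],['side'])
b=bot.capture('side')[160:290,260:400]
cv2.imwrite('pics/g.png',cv2.resize(b,None,fx=4.5,fy=4.5,interpolation=2))"
```

```text
ee_pos: [0.5666, 0.0636, 0.0144]
ft_force: [-10.8, -3.5, 8.3]
ee_pos: [0.5666, 0.0636, 0.0144]
ft_force: [-14.9, -4.3, 11.4]
t 15.3 TCP F [-0.1097  0.0248] z 0.0144 toolyaw-FY deg -180.0 force [-14.9  -4.3  11.4] q [-0.08  0.53  1.72 -0.    0.9  -1.86]
side carriage in F [-0.0479  0.0299] yaw deg -1.7 cost 649.625
```

View pics/g.png

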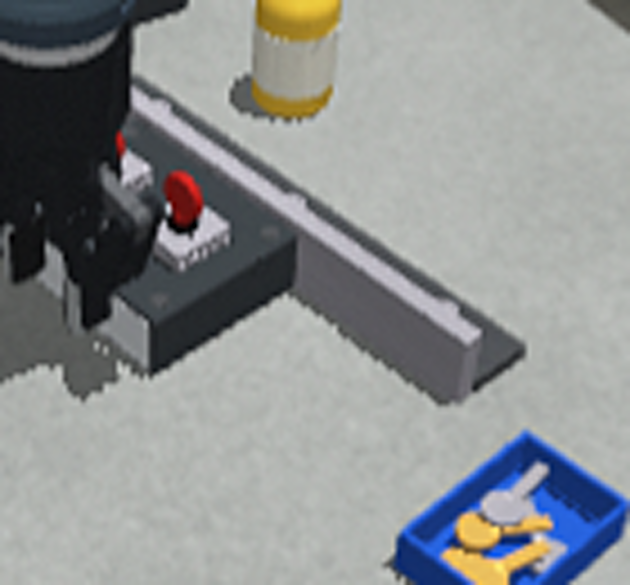

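```bash
python3 -m jog '[[-0.005,0,0,0,0,0,0.5],[-0.01,0,0,0,0,0,0.5]]'|grep -E 'pos|ft|rot'; python3 -m jog '[[-0.005,0,0,0,0,0,0.5],[-0.01,0,0,0,0,0,0.5],[-0.01,0,0,0,0,0,0.5]]'|grep -E 'pos|ft|rot'
```

```text
ee_pos: [0.5666, 0.0637, 0.0144]
eef_rot: [0.332, -3.107, -0.001]
ft_force: [-24.1, -7.9, 21.0]
ee_pos: [0.5666, 0.064, 0.0142]
eef_rot: [0.332, -3.102, -0.001]
ft_force: [-28.0, -9.1, 23.7]
```

```bash
python3 -m jog '[[0.02,0,0,0,0,0,0.5],[0.04,0,0,0,0,0,0.5],[0.1,0,0,0,0,0,0.5],[0.25,0,0,0,0,0,0.5],[0.4,0,0,0,0,0,0.5],[0.55,0,0,0,0,0,0.5],[0.55,0,0,0,0,0,0.5]]'|grep -E 'pos|ft|rot'
python3 - <<'E'
from h import *
tcp()
look([-.05,.025,-.0])
a=bot.capture("top")[130:270,200:380];b=bot.capture("side")[160:290,250:400]
cv2.imwrite("pics/i.png",np.hstack([cv2.resize(a,(400,311),interpolation=2),cv2.resize(b,(359,311),interpolation=2)]))
E
```

```text
ee_pos: [0.4366, 0.0368, 0.0143]
eef_rot: [0.331, -3.117, -0.003]
ft_force: [-0.1, 0.4, 0.4]
t 16.65 TCP F [-0.2424  0.0259] z 0.0143 toolyaw-FY deg -180.0 force [-0.1  0.4  0.4] q [-0.17  0.35  2.05 -0.    0.75 -1.95]
top carriage in F [-0.0469  0.0248] yaw deg 0.7 cost 65.1875
side carriage in F [-0.0467  0.0304] yaw deg -0.7 cost 89.4375
```

View pics/i.png

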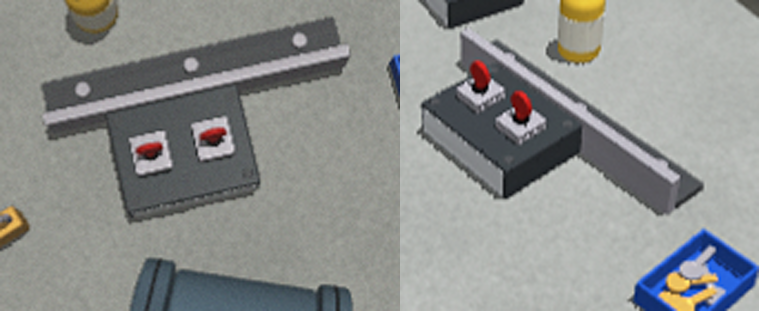

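The picture shows the carriage's far long face against the fence along its whole length. The robot is clear and the bystanders haven't moved.

```bash
python3 -c "
from workcell import bot
print(bot.sign_off())"
```

```text
the job is handed in; nothing more can be done
None
```

The carriage was walked round, squared up clear of the fence and pushed home; both cameras show its long face flush to within about 1°. The robot is clear and the job is handed in at about 17 s, with no verdict returned.

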